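Index the dish carrier to the lens station and swing the lens over it

ROBOT

A 6-joint arm with a two-finger parallel gripper is mounted at the origin on the work surface. World frame = base frame: x ahead of the robot, y to its left, z up, the work surface at z = 0. Lengths are in mm, angles in rad, forces in N, time in s.
With the tool pointing down it reaches from about 275 to 750 mm from the base axis. Payload 10.2 kg.
Tool frame: the origin (TCP) lies between the finger pads; the fingertips stand 22 mm ahead of it and the grasp point (between the pads) lies 3 mm ahead of it; z points along the fingers, y is the line along which they close (so a half turn about z gives the same grasp; the last joint's range is limited). The gripper opens to 88 mm and grips with 3 to 60 N. Pads are 18 mm wide; open, the fingers measure 123 mm over their backs; the gripper's body (75 mm by 187 mm) begins 45 mm behind the grasp point.
Start: joints at [-1.496, 0.313, 1.498, -0, 1.331, -0.223], TCP at [154.031, -501.902, 260.72] pointing down, gripper open.
Joint ranges: [-2.94, 2.94], [-0.97, 2.17], [0.19, 2.56], [-1.23, 4.37], [0.02, 3.11], [-2.88, 2.88]. Speed limits (rad/s): [2.39, 2.39, 3.01, 3.14, 3.14, 3.14].

INTERFACE

Orientations are given as a rotation vector (axis times angle).
In Python, from cell import r, claw, planner, status, cams, workorder gives the robot as it stands. The module is installed in compiled form; this text tells all that it offers. Calls block until the motion is done:
- r.reach(position, orientation): joint-space move of the TCP to a pose.
- r.servo_line(position, frame=None, speed=150, f_stop=None): straight line of the TCP; frame=None keeps the orientation; speed is the mean speed in mm/s. With f_stop (N) it stops when the force on the tool has changed by that much, and returns True; else False.
- r.set_joints(angles): joint-space move.
- claw.gripper_to(opening, grasp_force=None): finger opening in mm; grasp_force is the grip in N (None keeps the last); returns when the fingers have stopped.
- r.dwell(seconds).
- planner.solve_ik(position, orientation): joint angles nearest the present ones, or None.
- status.observe(): the state.
- cams.camera(name): name is "side" or "top" or "wrist"; returns the picture (420x560x3 uint8, red, green, blue); there is no depth.
- cams.calibration(name): a dict with "vfov" (degrees; the focal length in pixels is half the picture's height over the tangent of half this angle, whatever the lens; pixels are square), "cx", "cy" (the principal point, pixels), "distortion" ([k1, k2, p1, p2, k3] as OpenCV has them; the pictures are not rectified), "extrinsics" (4x4, takes a point from camera to world coordinates). Camera axes: x right, y up, looking along -z (the intrinsics and any distortion apply to the point x, -y, -z); pixel columns grow to the right and rows downward; lengths in mm; the calibration is good to about 2 mm. A picture is of the moment at which its call begins: read the wrist's pose just before it. calibration takes no time and is no camera call; for the wrist camera it gives the pose at the moment of the call.
A pose or a line that the arm cannot do raises r.MotionError and nothing moves.
- workorder.sign_off(): hands the job in; it is judged then, once.
The state is a dict: "time": time; "q": joint angles; "joint_vel": joint speeds; "tau": joint torques, N m; "tool_pos": TCP position; "tcp_rot": TCP orientation; "ft_force": force on the tool from outside, world axes, zero at the start; "torque": the same for the moment, N m; "finger_gap": finger opening in mm; "grip_force": force on a finger pad.
Only numpy, scipy, OpenCV 4.12 (cv2) and the standard library are available. Lean on these libraries where they do the work, as an engineer would, in place of code of your own. Each camera call takes 0.05 s, during which the arm holds its last target. There are 200 camera calls.

TASK

The black dish carrier stands near the middle station of its rail. First push it along the rail to the next station, the one beside the post with the swing-arm lens (not the one beside the jar), so that it clicks into that station's detent and not past it; then swing the lens arm round against its stop, so that the lens stands over the dish. Leave the loose knob and the pencil beside the rail where they are.

Things in the scene. Friction and masses are not known exactly. Their poses are not given: they have to be found in the camera images.
- rail: Fixed grey rail base, 120 mm (x) by 410 mm (y), deck 14 mm above the bench. Origin: centre of its underside. The carrier slides along y; end stops 38 mm high at y = +-201 mm. A silver index bar, top 28 mm high, lies at x = -58 to -44 mm, with three V notches, the stations, at y = -110, 0, +110 mm. A notch draws the carrier in from within about 8 mm; elsewhere it stays where it is left.
- carrier_mid (a point): Middle of the black carrier, at the top of its block, 38 mm above the bench; a clear 60 mm dish on it reaches 53 mm. Axes as the rail's; it cannot leave the rail or turn. The block is 68 (x) by 100 (y) mm, underside 21 mm high. Push it at an end plate: 60 mm wide (x), up to 63 mm high, outer face 50 mm from the middle (+-y). About 2 N move it, 6 N push it out of a notch.
- carrier (a joint): Position of the carrier along the rail's y axis, m: 0 at the middle station, -0.11 and +0.11 at the outer ones, end stops at -0.145 and +0.145.
- lens_station (a point): Where carrier_mid lies when the carrier is in the detent beside the lens post: on the rail's centre line, 120 mm from the post towards the robot's side (-x of the rail), at the outer station on the left or the right.
- lens_pivot (a point): Axis of the fixed lens post (18 mm thick, top 106 mm above the bench, foot 68 mm wide) at the height of the arm's middle, 94 mm above the bench. Axes as the rail's; does not turn with the arm.
- lens_centre (a point): Centre of the round black lens (60 mm diameter, 14 mm thick) at the end of the arm, 94 mm above the bench, 120 mm from lens_pivot. The arm is a level silver bar, 12 mm wide, 87 to 101 mm above the bench, clear from 15 to 90 mm from the pivot: push its side. Its x axis points from the lens to the pivot.
- lens_arm (a joint): Angle of the lens arm, rad. 0: against its stop, the arm pointing along the rail's -x, lens over the station; grows anticlockwise seen from above, so that at 1.57 the arm points along the rail's -y. Stays where it is left; less than 1 N at the bar swings it.
- jarstand: Fixed round foot (68 mm) with a brown jar with white cap, 85 mm high, beside the other outer station. Origin at the centre of its underside.
- focus_knob: Loose black stepped knob, 36 mm wide, 30 mm high, standing behind the rail between the lens post and the jar. Origin at the centre of its underside. Not to be moved.
- pencil: Loose green pencil, 155 mm long, 8 mm thick, lying in front of the rail, along its own x axis. Origin at the middle of its underside. Not to be moved.

How it is judged (in metres and radians):
On the way, in this order (a step that is already met when the one before it is completed fails the run):
1. the carrier rests in the detent beside the lens post, while the lens is still swung away (horizontal distance between carrier_mid and lens_station below 0.006 m and velocity of joint carrier between -0.01 and 0.01 m/s), for 0.2 s.
2. the lens arm is swung round to its stop (value of joint lens_arm below 0.1 rad), for 0.2 s.
At the end, for the whole second after the job is handed in: The carrier rests in the detent beside the lens post (its middle within 6 mm of the station), and the lens arm rests within 0.1 rad of its stop, the lens over the dish (all of step 1 and value of joint lens_arm below 0.1 rad and velocity of joint lens_arm between -0.05 and 0.05 rad/s); the robot touches nothing.
It fails at once if the loose knob or the pencil beside the rail is shifted by more than 20 mm (distance of any of focus_knob, pencil from where it was at the start of the episode above 0.02 m).
It also fails if it takes over 54 s, if anything falls off the work surface, if the arm or the gripper's body presses on something with over 40 N, if the wrist force passes 120 N, or if a joint passes its speed limit or range.

## Working session

There is one attempt and no reset: what is moved stays moved. The work goes in short steps, each a Python script; the robot and the scene stay as the last script left them, time stands still between calls to the robot, and variables do not carry over. Pictures are saved under pics/ and viewed, at most 10 in all, crops included, and the job is handed in when it is done.

```bash
mkdir -p pics
cat > h.py <<'E'
import numpy as np, cv2
from cell import r, claw, planner, status, cams, workorder
def cal(n):
    c=cams.calibration(n); f=210/np.tan(np.radians(c["vfov"])/2)
    return np.array([[f,0,c["cx"]],[0,f,c["cy"]],[0,0,1]]),np.array(c["distortion"],float),np.array(c["extrinsics"],float)
def unproj(n,px,z):
    K,D,E=cal(n); u=cv2.undistortPoints(np.array(px,float).reshape(-1,1,2),K,D)[:,0]
    d=np.c_[u[:,0],-u[:,1],-np.ones(len(u))]@E[:3,:3].T; o=E[:3,3]
    z=np.broadcast_to(np.asarray(z,float),len(u))
    return o+d*((z-o[2])/d[:,2])[:,None]
def proj(n,P):
    K,D,E=cal(n); p=(np.array(P,float).reshape(-1,3)-E[:3,3])@E[:3,:3]; p=p*[1,-1,-1]
    return cv2.projectPoints(p.reshape(-1,1,3),np.zeros(3),np.zeros(3),K,D)[0][:,0]
def save(n,f):
    im=cams.camera(n); cv2.imwrite(f,im[:,:,::-1]); return im
E
python3 - <<'E'
from h import *
a=save("top","pics/top.png");b=save("side","pics/side.png")
for n in("top","side"): K,D,E=cal(n);print(n,K[0,0],D,E.round(2))
print(status.observe())
E
```

```text
top 395.32539597062765 [-0.04226018  0.          0.          0.          0.        ] [[-2.0000e-02  9.9000e-01 -1.5000e-01  3.9355e+02]
 [-1.0000e+00 -3.0000e-02 -3.0000e-02  1.4000e+00]
 [-3.0000e-02  1.5000e-01  9.9000e-01  7.3796e+02]
 [ 0.0000e+00  0.0000e+00  0.0000e+00  1.0000e+00]]
side 542.5611793176205 [-0.00408643  0.          0.          0.          0.        ] [[-8.8000e-01  3.3000e-01 -3.4000e-01  2.3609e+02]
 [-4.8000e-01 -6.3000e-01  6.1000e-01  4.8854e+02]
 [-1.0000e-02  7.0000e-01  7.1000e-01  6.3098e+02]
 [ 0.0000e+00  0.0000e+00  0.0000e+00  1.0000e+00]]
{'time': 0.1, 'q': array([-1.49636202e+00,  3.13372765e-01,  1.49828480e+00, -4.57701081e-05,
        1.33100632e+00, -2.23422848e-01]), 'joint_vel': array([ 0.00027767, -0.00167982, -0.00302635, -0.00181557, -0.0004627 ,
       -0.00119389]), 'tau': array([ 1.50625223e-03, -4.02817190e+01, -2.52648282e+01,  6.94931578e-02,
        3.42186622e-02, -6.58083354e-05]), 'tool_pos': array([ 154.02674451, -501.71448833,  260.25790453]), 'tcp_rot': array([-3.10575492e+00, -4.66003208e-01, -5.55807188e-05]), 'ft_force': array([0.05703773, 0.06875264, 0.48244782]), 'torque': array([ 0.00832746, -0.04321017, -0.03094508]), 'grip_force': 0.0, 'finger_gap': 87.98248622771963}
```

View pics/top.png

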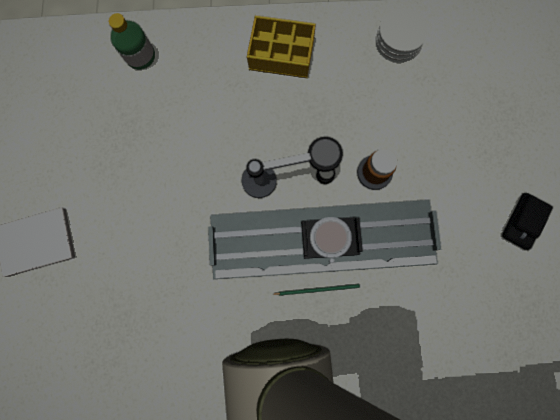

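View pics/side.png

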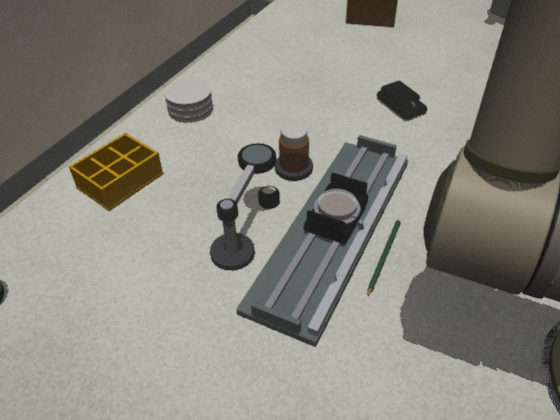

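Top view: the rail's corners are near (210,214), (431,200), (438,265) and (214,278). The post's top is at (255,167), the lens at (325,153), the jar's cap at (381,162) and the carrier's dish at (331,237). The post is therefore on the left (+y), and the knob (325,175) is under the lens. I'll fit positions from these and refine with the side view.

```bash
cat > fit.py <<'E'
from h import *
from scipy.optimize import least_squares
# pixel measurements (top, side): rail deck corners (local x,y,z) etc.
T=[((60,205,14),(210,214)),((60,-205,14),(431,200)),((-60,-205,0),(438,265)),((-60,205,0),(214,278))]
S=[((60,205,14),(240,312)),((-60,205,14),(316,340)),((60,-205,14),(349,143)),((-60,-205,14),(408,156))]
def W(p,P): c,s=np.cos(p[2]),np.sin(p[2]);P=np.array(P,float);return np.c_[p[0]+c*P[:,0]-s*P[:,1],p[1]+s*P[:,0]+c*P[:,1],P[:,2]]
def res(p): return np.r_[(proj("top",W(p,[a for a,_ in T]))-[b for _,b in T]).ravel(),(proj("side",W(p,[a for a,_ in S]))-[b for _,b in S]).ravel()]
if __name__=="__main__":
    s=least_squares(res,[400,0,0],loss="soft_l1");p=s.x;print(p,res(p).round(1))
    for l,n,px,z in [("pivot t","top",(255,166),106),("pivot s","side",(227,205),106),("lens t","top",(325,152),101),("lens s","side",(258,155),101),("carr dish t","top",(331,237),53),("dish s","side",(338,205),53)]:
        w=unproj(n,[px],z)[0]; d=w[:2]-p[:2];c,q=np.cos(p[2]),np.sin(p[2]); print(l,w.round(1),"rail",(c*d[0]+q*d[1]).round(1),(-q*d[0]+c*d[1]).round(1))
E
python3 fit.py
```

```text
[ 4.52653901e+02 -6.44887870e+01  4.07847452e-02] [ 0.6  0.8  0.1 -0.2 -1.8  0.1  0.6  1.8 -4.2 -4.9  0.2  0.4 -3.2 -2.5
  1.   2.4]
pivot t [569.7  51.2 106. ] rail 121.6 110.8
pivot s [565.3  55.3 106. ] rail 117.5 115.1
lens t [591.4 -65.6 101. ] rail 138.6 -6.7
lens s [585.7 -64.3 101. ] rail 133.0 -5.2
carr dish t [453.6 -74.5  53. ] rail 0.6 -10.1
dish s [449.  -67.4  53. ] rail -3.8 -2.8
```

```bash
cat >> h.py <<'E'
from scipy.spatial.transform import Rotation as Ro
RP=np.array([452.7,-64.5]);YAW=0.041
def rw(x,y,z): c,s=np.cos(YAW),np.sin(YAW); return [RP[0]+c*x-s*y,RP[1]+s*x+c*y,z]
def loc(p): c,s=np.cos(YAW),np.sin(YAW); d=np.array(p[:2])-RP; return np.round([c*d[0]+s*d[1],-s*d[0]+c*d[1],p[2]],1)
def down(a): # tool down, tool x at rail angle a
    a+=YAW; x=np.array([np.cos(a),np.sin(a),0]); z=np.array([0,0,-1.]); return Ro.from_matrix(np.c_[x,np.cross(z,x),z]).as_rotvec()
E
python3 - <<'E'
from h import *
q0=status.observe()["q"]
cand=[(abs(q-q0).max(),a) for a in(np.pi/2,-np.pi/2) if (q:=planner.solve_ik(rw(0,-108,200),down(a))) is not None]
a=min(cand)[1];print(cand)
claw.gripper_to(0)
r.reach(rw(0,-110,200),down(a)); r.servo_line(rw(0,-110,70))
hit=r.servo_line(rw(0,-50,70),speed=30,f_stop=1.5)
s=status.observe();print(hit,loc(s["tool_pos"]),s["ft_force"],s["time"],s["finger_gap"])
save("top","pics/t2.png")
save("wrist","pics/w2.png")
E
```

```text
[(np.float64(0.8953457397160145), 1.5707963267948966), (np.float64(2.7229992193183024), -1.5707963267948966)]
True [ -0.2 -68.2  69.8] [-0.83870785 -0.38928998  0.75882312] 5.3667 0.32547796613463714
```

View pics/w2.png

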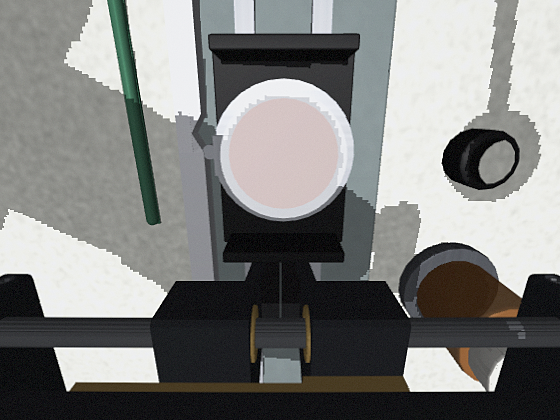

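Wrist view: the carrier is ahead of the closed fingers. The far plate's top outer edge is at row 34, the dish centre is near (285,149), and the index-bar notch is near (203,132). The pencil is at left (135,110) and the knob at right (480,158), both clear of the path.

Run:
```python
from h import *
for l,px,z in [("dish",(285,149),53),("far edge",(283,34),63),("near outer edge",(283,259),63),("notch",(197,132),28)]: print(l,loc(unproj("wrist",[px],z)[0]))
f0=status.observe()["ft_force"]; print(f0)
hit=r.servo_line(rw(0,-45,70),speed=25,f_stop=3)
s=status.observe();print(hit,loc(s["tool_pos"]),s["ft_force"],s["time"])
save("wrist","pics/w3.png")
```

```text
dish [ 2.  -2.8 53. ]
far edge [ 0.8 42.5 63. ]
near outer edge [  1.2 -54.8  63. ]
notch [-45.4   3.7  28. ]
[0.52125327 0.20391761 0.25312426]
True [ -0.4 -60.   69.4] [1.29851742 0.10200148 0.86173253] 5.9667
```

View pics/w3.png

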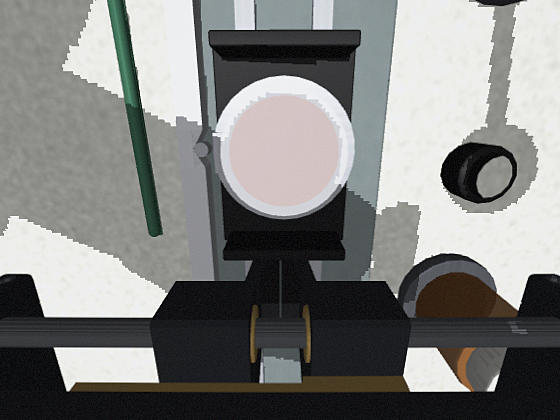

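The carrier's follower (202,148) has now dropped into the middle notch. The far plate edge is at row 30, and the pencil and knob haven't been disturbed. I'll push on to just short of the station and look.

Run:
```python
from h import *
for l,px,z in [("far edge",(284,30),63),("dish",(285,147),53),("notch",(200,149),28)]: print(l,loc(unproj("wrist",[px],z)[0]))
for y,v in [(-40,25),(43,40)]:
    r.servo_line(rw(0,y,70),speed=v); s=status.observe();print(loc(s["tool_pos"]),s["ft_force"],s["time"])
r.dwell(.2)
save("wrist","pics/w4.png")
```

```text
far edge [ 1.  52.2 63. ]
dish [ 1.8  6.5 53. ]
notch [-44.7   2.9  28. ]
[  0. -40.  70.] [-0.12702539 -3.40876931 -3.10052126] 6.9917
[-0.  43.1 70. ] [-0.10350608 -0.00439272 -0.0122712 ] 9.2167
```

View pics/w4.png

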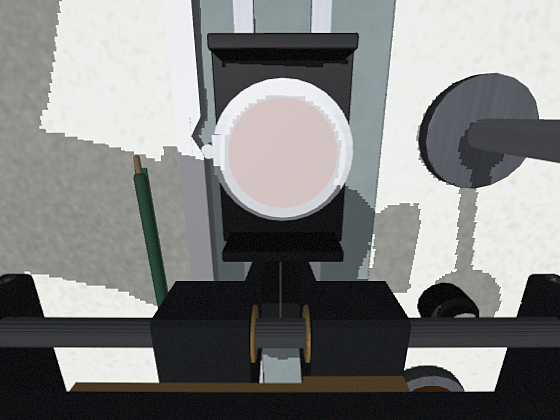

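The notch is at row 131 and the follower at row 151, so it is about 8 mm short, the same gap as in the first wrist picture. I'll push 6 mm more, back off a little and look.

Run:
```python
from h import *
r.servo_line(rw(0,49.5,70),speed=15); r.dwell(.3); r.servo_line(rw(0,43.1,70),speed=40); r.dwell(.2)
s=status.observe();print(loc(s["tool_pos"]),s["ft_force"],s["time"])
im=save("wrist","pics/w5.png"); cv2.imwrite("pics/w5c.png",cv2.resize(im[0:280,150:400,::-1],None,fx=2,fy=2))
```

```text
[-0.  43.1 70. ] [ 0.43326312 -0.86850462 -0.05435723] 10.8583
```

View pics/w5c.png

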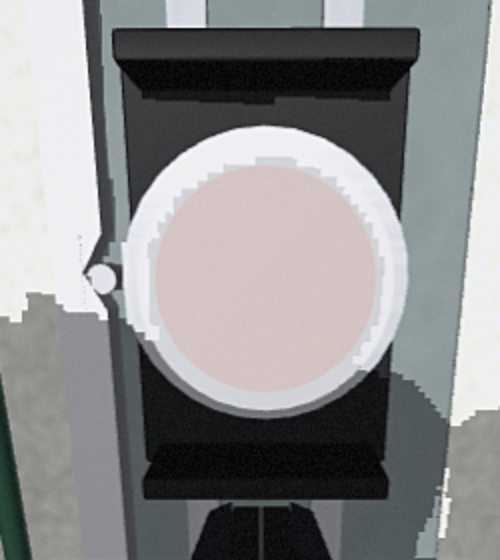

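The follower (102,279 in the crop) sits in the notch (83,272). The carrier moved about 8.5 mm for a 6.4 mm push, so the detent has drawn it in. Next is the lens arm: come down on the far (+x) side of the bar and push it round along an arc.

Run:
```python
from h import *
P=np.array([120.,111.]);R=60
def at(t,off,z): u=np.array([-np.cos(t),-np.sin(t)]);b=np.array([np.sin(t),-np.cos(t)]);return rw(*(P+R*u+off*b),z)
r.servo_line(rw(0,30,70)); r.servo_line(rw(0,30,180))
r.reach(at(1.71,52,180),down(np.pi/2)); r.servo_line(at(1.71,52,101))
for t in np.linspace(1.7,0.1,10):
    h=r.servo_line(at(t,24,101),speed=70,f_stop=8)
    s=status.observe(); print(round(t,2),h,loc(s["tool_pos"]),s["ft_force"].round(1))
    if h: break
else:
    h=r.servo_line(at(0,4,101),speed=25,f_stop=4)
    s=status.observe(); print(h,loc(s["tool_pos"]),s["ft_force"].round(1))
print(s["time"]); save("side","pics/s6.png")
```

```text
1.7 False [151.9  54.5 101.6] [-0.3 -0.2  0. ]
1.52 False [141.2  49.8 101.1] [-0.4 -0.1  1.2]
1.34 False [130.   47.1 101.1] [0.5 0.6 1. ]
1.17 False [118.6  46.4 101.1] [-0.4 -0.6  0.9]
0.99 False [107.2  47.7 101.1] [0.5 0.5 0.3]
0.81 False [ 96.2  51.  101. ] [ 0.  -0.4 -0.3]
0.63 False [ 85.9  56.2 101.1] [ 0.7 -0.6 -0.2]
0.46 False [ 76.6  63.2 101. ] [-0.3  0.7 -0.3]
0.28 False [ 68.6  71.8 101. ] [ 0.1  0.6 -0.3]
0.1 False [ 62.4  81.5 101. ] [-0.2  0.2  0.1]
True [ 60.9  96.6 100.8] [ 0.4 -2.9  2.6]
17.5583
```

View pics/s6.png

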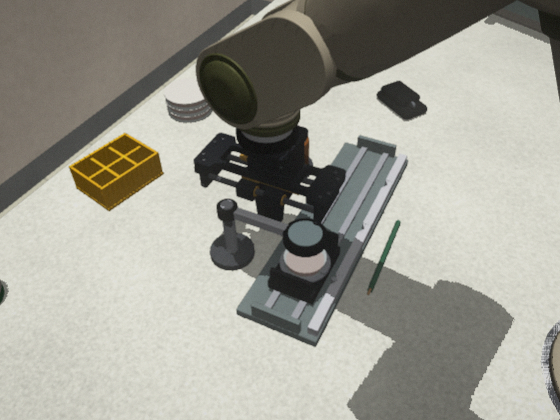

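The lens (304,237) now stands over the dish, and the bar met its stop at tool y = 96.6, where 96 was expected. The pencil hasn't moved. I'll back off along -y, rise clear and check once.

Run:
```python
from h import *
r.servo_line(rw(61,60,101)); r.servo_line(rw(61,60,230)); r.reach(rw(-20,-250,260),down(np.pi/2)); r.dwell(.3)
print(status.observe()["time"])
a=save("top","pics/t7.png"); b=save("side","pics/s7.png")
cv2.imwrite("pics/f7.png",np.vstack([cv2.resize(a[90:300,180:460,::-1],(400,300)),cv2.resize(b[120:360,160:480,::-1],(400,300))]))
print(proj("top",[rw(120,110,106),rw(0,110,101)]),proj("side",[rw(120,110,106),rw(0,110,101)]))
```

```text
20.5333
[[255.52535055 166.91457283]
 [259.94572495 239.6118978 ]] [[227.25334822 202.13230577]
 [305.65706096 231.84407698]]
```

View pics/f7.png

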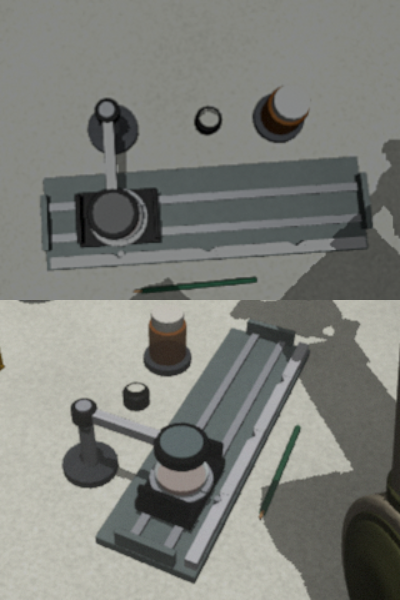

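In the top view the lens is at full-picture (260,240), against (260,240) expected at the stop. It stands over the dish, the follower is in the left notch, and the knob and pencil are in place.

```bash
python3 -c "
from h import *
print(workorder.sign_off())"
```

```text
the job is handed in; nothing more can be done
None
```

The job is handed in at about 21 s of the 54 s allowed: the carrier is in the detent beside the lens post, the lens arm is against its stop over the dish, and the final pictures show the knob and pencil where they were; the sign-off returned no verdict.

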